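Hold the shoehorn out level over the tray

ROBOT

A 6-joint arm with a two-finger parallel gripper is mounted at the origin on the work surface. World frame = base frame: x ahead of the robot, y to its left, z up, the work surface at z = 0. Lengths are in m, angles in rad, forces in N, time in s.
With the tool pointing down it reaches from about 0.3 to 0.775 m from the base axis. Payload 14.6 kg.
Tool frame: the origin (TCP) lies between the finger pads, 19 mm behind the fingertips; this is the grasp point; z points along the fingers, y is the line along which they close (so a half turn about z gives the same grasp; the last joint's range is limited). The gripper opens to 94 mm and grips with 3 to 60 N. Pads are 16 mm wide; open, the fingers measure 119 mm over their backs; the gripper's body (75 mm by 177 mm) begins 78 mm behind the grasp point.
Start: joints at [1.078, 0.3, 1.521, -0, 1.321, -0.067], TCP at [0.227, 0.501, 0.224] pointing down, gripper open.
Joint ranges: [-3.03, 3.03], [-0.79, 2.21], [0.23, 2.52], [-1.04, 4.18], [0, 3.07], [-2.55, 2.55]. Speed limits (rad/s): [2.22, 2.22, 2.57, 3.14, 3.14, 3.14].

INTERFACE

Orientations are given as [roll, pitch, yaw] about the fixed x, y, z axes, in that order (R = Rz(yaw) Ry(pitch) Rx(roll)).
In Python, from station import ctrl gives the robot as it stands. The module is installed in compiled form; this text tells all that it offers.
- The arm moves only by the tool servo_tool, never from a script. Its argument "motion" is a list of rows, each a list of 5 numbers: the closure, from 0 (fully open) to 1 (shut), then the shift along the world's x, y, z in cm, then the turn about the world's z in degrees. A call has 1 to 20 rows; each row is the pose to reach, as a shift and turn from the pose commanded when the call began; what a row does not reach only later rows make up. A row lasts 1/8 s, in which the tool goes at most 62.5 mm and 10.7 degrees, less where a joint would pass 70% of its speed; a pose out of reach is approached as far as the arm can. A call with a gripper value outside its range is refused whole. The fingers move at their own pace and stop on an object; "squeeze" is the grip in N (left out, the last holds). Time passes only in rows, so rows that repeat a pose let the fingers close. It gives the time, the measured TCP pose, the force, the opening and the grip force at its end, in the units of the state.
- ctrl.get_obs(): the state, without advancing time (a new reading comes with each control period).
- ctrl.camera(name): name is "scene" or "side" or "wrist"; returns a dict with "image" (420x560x3 uint8, red, green, blue), "fx", "fy", "cx", "cy" (pixels), "dist" ([k1, k2, p1, p2, k3] as OpenCV has them; the pictures are not rectified), "camera_from_world" (4x4, takes a point from world to camera coordinates); the wrist camera has in their place "hand_eye" (4x4, takes a point from camera to tool coordinates, whose origin is the TCP and whose axes are the flange's). Camera axes: x right, y up, looking along -z (the intrinsics and any distortion apply to the point x, -y, -z); pixel columns grow to the right and rows downward; lengths in m; the calibration is good to about 2 mm. A picture is of the moment at which its call begins: read the wrist's pose just before it. There is no depth.
- ctrl.hand_in(): hands the job in; it is judged then, once.
The state is a dict: "time_s": time; "qpos": joint angles; "joint_vel": joint speeds; "tau": joint torques, N m; "ee_pos": TCP position; "eef_rot": TCP orientation; "force": force on the tool from outside, world axes, zero at the start; "moment": the same for the moment, N m; "grip_width": finger opening in m; "grip_force": force on a finger pad.
Only numpy, scipy, OpenCV 4.12 (cv2) and the standard library are available. Lean on these libraries where they do the work, as an engineer would, in place of code of your own. Each camera call takes 0.05 s, during which the arm holds its last target. There are 200 camera calls.

TASK

Draw the aluminium shoehorn out of its slanted blue stand without shifting or tipping the stand, gripping gently (about 20 to 30 N, never more than 40 N: the folded sheet dents). Turn it level with its hollow side up and hold it about 15 cm above the black silicone tray, its middle over the middle of the tray, so that someone can take it; finish still holding it there and keeping still. Leave the tray, jar, incense holder and polish tin where they are.

Things in the scene. Friction and masses are not known exactly. Their poses are not given: they have to be found in the camera images.
- shoehorn: Folded aluminium shoehorn, a straight open channel 180 mm long, 70-120 g. Origin: mid-length on the underside, near its centre of mass. +x runs to the blade tip (x=90), handle end at x=-90; +z points out of the hollow. Handle (x -90 to 8): 24 wide along y, flat side walls 13 high, dark wood inlay. Blade (x 12 to 90): 40 wide, walls 9 high. Starts slanted 45 deg, tip down in the stand's pocket.
- grip_point (a point): Point on the shoehorn's handle, 35 mm from its end, mid-width and mid-wall (shoehorn frame -55, 0, 6.5 mm), about 130 mm above the shelf at the start. A good TCP point to pinch across the 24 mm width (along the shoehorn's y, level at the start) from straight above.
- blade_tip (a point): Middle of the shoehorn's blade tip (shoehorn frame 90, 0, 1.5 mm). At the start it is the low end, farther from the robot; the handle end is up (155 mm) and towards the robot, the hollow faces up and away. Pull the shoehorn along its own -x (up and back at 45 deg) by 60 mm or more before turning it.
- stand: Loose blue ceramic stand, 0.8 kg, 95 mm high, base 130 (x) by 90 (y); origin: centre of underside, z up. Its pocket (46 wide, 13 high, 50 deep) slants 45 deg, opening up and to its -x side, which faces the robot within 23 deg; the blade sits 50 deep, 3-4 mm play. A 30 wide ramp runs on 45 mm under the shoehorn.
- tray: Loose black hard-silicone tray, 130 (x) by 190 (y), rim 16 high, empty; origin at the centre of its underside, z up. Stands beside the stand, on the left or on the right.
- jar: Bystander: green glass jar with a closed white swing-top lid and wire clip, 72 diameter, 114 high; origin at the centre of its underside.
- incense_holder: Bystander: small terracotta-coloured ceramic incense holder, dish 80 diameter, 24 high; origin at the centre of its underside.
- polish_tin: Bystander: red and brass shoe-polish tin, 75 diameter, 27 high; origin at the centre of its underside.

How it is judged:
On the way:
1. the shoehorn is drawn right out of the pocket, in the fingers (height (world z) of blade_tip above 0.08 m and contact force between shoehorn and stand below 0.1 N and contact force between the fingers and shoehorn above 2 N), for 0.1 s.
At the end, for the whole second after the job is handed in: Shoehorn held still in the fingers, touching neither stand nor tray, level and hollow up within 15 degrees, its middle 10 to 21 cm above the shelf and within 6 cm (horizontally) of the tray's centre; stand upright; stand, tray, jar, incense holder and tin within 2 cm of where they began (angle between shoehorn's own z axis and vertical below 0.26 rad and height (world z) of shoehorn between 0.1 and 0.21 m and horizontal distance between shoehorn and tray below 0.06 m and contact force between the fingers and shoehorn above 2 N and contact force between shoehorn and stand below 0.1 N and contact force between shoehorn and tray below 0.1 N and linear speed of shoehorn below 0.03 m/s and angular speed of shoehorn below 0.2 rad/s and angle between stand's own z axis and vertical below 0.1 rad and distance of each of stand, jar, incense_holder, polish_tin, tray from where it was at the start of the episode below 0.02 m); the arm keeps its last pose, push and grip.
It fails at once if the shoehorn is squeezed with over 50 N a finger (100 N for both fingers together) (contact force between the fingers and shoehorn above 100 N).
It fails at once if the stand is shifted by more than 2 cm or tipped (distance of stand from where it was at the start of the episode above 0.02 m or angle between stand's own z axis and vertical above 0.17 rad).
It fails at once if the tray or a bystander is moved by more than 2 cm (distance of any of jar, incense_holder, polish_tin, tray from where it was at the start of the episode above 0.02 m).
It also fails if it takes over 45 s, if anything falls off the work surface, if the arm or the gripper's body presses on something with over 40 N, if the wrist force passes 120 N, or if a joint passes its speed limit or range.

## Working session

There is one attempt and no reset: what is moved stays moved. The work goes in short steps, Python scripts to look and compute and a tool call to move; the robot and the scene stay as the last step left them, time stands still between calls to the robot, and variables do not carry over. Pictures are saved under pics/ and viewed, at most 10 in all, crops included, and the job is handed in when it is done.

Besides the shell and the picture viewer there is one more tool, called after "Request:" by a JSON object that holds its "name" and its "arguments", one argument or row to a line. servo_tool: Moves the arm, as the interface text tells. Its arguments: {"type":"object","properties":{"motion":{"type":"array","items":{"type":"array","items":{"type":"number"}}},"squeeze":{"type":"number"}},"required":["motion"]}

```bash
mkdir -p pics; python3 - <<'E'
from station import ctrl
import cv2,pickle,numpy as np
o=ctrl.get_obs();print({k:np.round(o[k],3) for k in('ee_pos','eef_rot','grip_width')})
d={}
for n in('scene','side'):
    c=ctrl.camera(n);d[n]=c;cv2.imwrite(f'pics/{n}1.png',c['image'][:,:,::-1]);print(n,np.round(c['camera_from_world'],2).tolist(),c['fx'],c['dist'])
pickle.dump(d,open('v1.pkl','wb'))
E
```

```text
{'ee_pos': array([0.227, 0.501, 0.224]), 'eef_rot': array([-3.14 , -0.   ,  2.716]), 'grip_width': np.float64(0.094)}
scene [[-0.88, 0.47, 0.01, 0.49], [-0.37, -0.71, 0.6, 0.25], [0.29, 0.53, 0.8, -1.16], [0.0, 0.0, 0.0, 1.0]] 385.724449216246 [-0.05482626  0.          0.          0.          0.        ]
side [[1.0, -0.07, -0.02, -0.61], [0.07, 0.73, 0.68, -0.21], [-0.04, -0.68, 0.74, -1.02], [0.0, 0.0, 0.0, 1.0]] 430.8533079799591 [-0.09930562  0.          0.          0.          0.        ]
```

View pics/scene1.png

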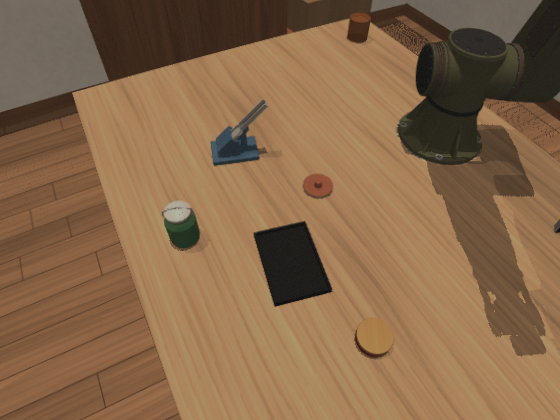

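View pics/side1.png

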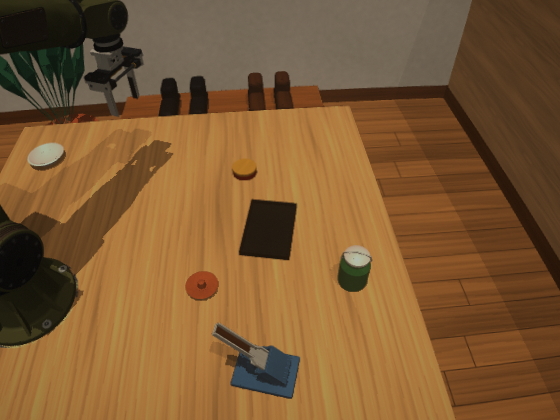

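```bash
cat > h.py <<'E'
import cv2,numpy as np
def ray(c,uv,T=None):
    K=np.array([[c['fx'],0,c['cx']],[0,c['fy'],c['cy']],[0,0,1]])
    p=cv2.undistortPoints(np.array([[uv]],float),K,np.array(c['dist'],float))[0,0]
    if T is None: T=np.linalg.inv(c['camera_from_world'])
    d=T[:3,:3]@np.array([p[0],-p[1],-1]);return T[:3,3],d/np.linalg.norm(d)
def plane(c,uv,z,T=None):
    o,d=ray(c,uv,T);return o+d*(z-o[2])/d[2]
def tri(r1,r2):
    A=np.stack([r1[1],-r2[1]],1);s=np.linalg.lstsq(A,r2[0]-r1[0],rcond=None)[0]
    a=r1[0]+s[0]*r1[1];b=r2[0]+s[1]*r2[1];return (a+b)/2,np.linalg.norm(a-b)
E
python3 - <<'E'
import pickle,cv2,numpy as np
from h import *
np.set_printoptions(precision=3,suppress=True)
d=pickle.load(open('v1.pkl','rb'))
for n,c in d.items():
    im=c['image'];hsv=cv2.cvtColor(im,cv2.COLOR_RGB2HSV)
    m=cv2.inRange(hsv,(95,90,30),(125,255,255))
    t=cv2.inRange(hsv,(0,0,0),(180,255,40))
    box=np.zeros_like(t); 
    if n=='scene': box[215:310,245:340]=255
    else: box[195:265,235:305]=255
    for nm,mk,z in(('stand',m,.01),('tray',t&box,.016)):
        cs,_=cv2.findContours(mk,cv2.RETR_EXTERNAL,cv2.CHAIN_APPROX_NONE)
        k=max(cs,key=cv2.contourArea);h=cv2.convexHull(k)
        q=cv2.approxPolyDP(h,4,True)[:,0]
        print(n,nm,cv2.contourArea(k))
        P=[plane(c,p,z) for p in q]
        for a,b in zip(q,P):print(a,b)
        if nm=='tray':print('c',np.mean(P,0))
print('end',tri(ray(d['scene'],(265,103)),ray(d['side'],(218,331))))
a=cv2.resize(d['scene']['image'][85:175,190:290],None,fx=4,fy=4,interpolation=2)
b=cv2.resize(d['side']['image'][310:400,205:305],None,fx=4,fy=4,interpolation=2)
cv2.imwrite('pics/crop.png',np.hstack([a,b])[:,:,::-1])
E
```

```text
scene stand 0.0
[216 163] [ 0.646 -0.19   0.01 ]
scene tray 4036.5
[304 222] [0.535 0.102 0.016]
[331 289] [0.574 0.284 0.016]
[275 305] [0.698 0.261 0.016]
[255 233] [0.655 0.076 0.016]
c [0.615 0.181 0.016]
side stand 694.0
[297 357] [ 0.646 -0.193  0.01 ]
[290 396] [ 0.623 -0.276  0.01 ]
[232 383] [ 0.506 -0.239  0.01 ]
[236 367] [ 0.516 -0.205  0.01 ]
side tray 2537.0
[252 200] [0.571 0.278 0.016]
[295 204] [0.691 0.252 0.016]
[288 259] [0.652 0.063 0.016]
[240 254] [0.532 0.089 0.016]
c [0.611 0.171 0.016]
end (array([ 0.492, -0.193,  0.153]), np.float64(0.0039016565992610963))
```

View pics/crop.png

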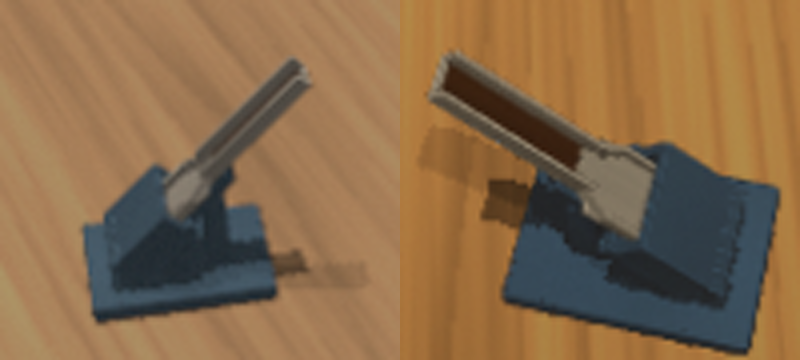

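Both views agree: the handle end is at about (0.492, -0.193, 0.153), the heading about -16°, and the tray centre about (0.613, 0.176). Next I'll move above the grip point.

Request:
{"name": "servo_tool", "arguments": {
  "motion": [
    [0, 2, -5, 5, 0],
    [0, 28.9, -70.1, 5, 8.4],
    [0, 28.9, -70.1, 5, 8.4],
    [0, 28.9, -70.1, 5, 8.4],
    [0, 28.9, -70.1, 5, 8.4],
    [0, 28.9, -70.1, 5, 8.4],
    [0, 28.9, -70.1, 5, 8.4],
    [0, 28.9, -70.1, 5, 8.4],
    [0, 28.9, -70.1, 5, 8.4],
    [0, 28.9, -70.1, 5, 8.4],
    [0, 28.9, -70.1, 5, 8.4],
    [0, 28.9, -70.1, 5, 8.4],
    [0, 28.9, -70.1, 5, 8.4],
    [0, 28.9, -70.1, 5, 8.4],
    [0, 28.9, -70.1, 5, 8.4],
    [0, 28.9, -70.1, 5, 8.4],
    [0, 28.9, -70.1, 5, 8.4],
    [0, 28.9, -70.1, 5, 8.4]
  ],
  "squeeze": 25
}}

```text
time_s: 2.35
ee_pos: [0.5162, -0.1998, 0.2745]
eef_rot: [-3.142, 0.0, 2.863]
force: [0.1, 0.0, 0.5]
grip_width: 0.0939
grip_force: 0.0
```

```bash
python3 - <<'E'
from station import ctrl
import cv2,pickle,numpy as np
o=ctrl.get_obs();c=ctrl.camera('wrist');pickle.dump((o,c),open('w.pkl','wb'));print(o['ee_pos'],o['eef_rot']);print(np.round(c['hand_eye'],3),c['fx'],c['cx'],c['cy'])
cv2.imwrite('pics/w1.png',c['image'][:,:,::-1])
E
```

```text
[ 0.51615224 -0.19975838  0.27445349] [-3.14153509e+00  3.01528024e-04  2.86292021e+00]
[[ 0.001  0.965  0.263  0.076]
 [ 1.    -0.    -0.001 -0.   ]
 [-0.     0.263 -0.965 -0.16 ]
 [ 0.     0.     0.     1.   ]] 341.76493049927325 279.7937397342535 205.77368273324598
```

View pics/w1.png

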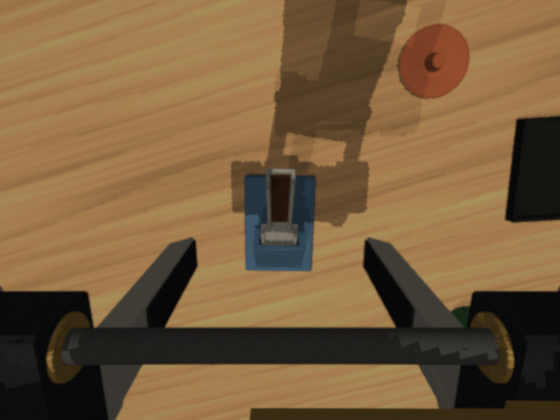

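The handle end shows at (284,172), the blade start at (280,228), and the base corners at about (246,176), (316,176), (313,270) and (247,270). I'll cast these to points.

```bash
python3 - <<'E'
import pickle,numpy as np
from h import *
from scipy.spatial.transform import Rotation as R
np.set_printoptions(precision=4,suppress=True)
o,c=pickle.load(open('w.pkl','rb'))
W=np.eye(4);W[:3,:3]=R.from_euler('xyz',o['eef_rot']).as_matrix();W[:3,3]=o['ee_pos'];T=W@c['hand_eye']
g=lambda uv,z:plane(c,uv,z,T)
e=g((283.5,172),.157);b=g((280,228),.09)
print('end',g((272,171),.157),g((295,171),.157),'blade',b,'yaw',np.degrees(np.arctan2(*(b-e)[1::-1])))
q=[g(p,.01) for p in((246,176),(316,176),(313,270),(247,270))];print(*q)
print('stand c',np.mean(q,0))
for i,j in((0,3),(1,2)):print(np.degrees(np.arctan2(*(q[j]-q[i])[1::-1])))
v=q[1]-q[0];print(np.degrees(np.arctan2(-v[0],v[1])))
E
```

```text
end [ 0.486  -0.1976  0.157 ] [ 0.4911 -0.1795  0.157 ] blade [ 0.5573 -0.2111  0.09  ] yaw -18.172504936598205
[ 0.5057 -0.2407  0.01  ] [ 0.5299 -0.1562  0.01  ] [ 0.6538 -0.1921  0.01  ] [ 0.6292 -0.2781  0.01  ]
stand c [ 0.5797 -0.2168  0.01  ]
-16.82014461503337
-16.14785170550427
-15.939275682951473
```

Request:
{"name": "servo_tool", "arguments": {
  "motion": [
    [0, -0.5, 0.4, 0, -0.7],
    [0.2, -0.5, 0.4, -4, -0.7],
    [0.4, -0.5, 0.4, -8, -0.7],
    [0.4, -0.5, 0.4, -11, -0.7],
    [0.4, -0.5, 0.4, -13, -0.7],
    [0.5, -0.5, 0.4, -14, -0.7],
    [0.6, -0.5, 0.4, -14, -0.7],
    [0.65, -0.5, 0.4, -14, -0.7],
    [0.7, -0.5, 0.4, -14, -0.7],
    [0.75, -0.5, 0.4, -14, -0.7],
    [1, -0.5, 0.4, -14, -0.7],
    [1, -0.5, 0.4, -14, -0.7],
    [1, -0.5, 0.4, -14, -0.7],
    [1, -0.5, 0.4, -14, -0.7]
  ],
  "squeeze": 25
}}

```text
time_s: 4.15
ee_pos: [0.5113, -0.1962, 0.1346]
eef_rot: [-3.141, 0.001, 2.85]
force: [-1.0, -0.4, 3.9]
grip_width: 0.0235
grip_force: 24.9
```

Request:
{"name": "servo_tool", "arguments": {
  "motion": [
    [1, -0.34, 0.1, 0.35, 0],
    [1, -0.68, 0.2, 0.71, 0],
    [1, -1.02, 0.31, 1.06, 0],
    [1, -1.35, 0.41, 1.41, 0],
    [1, -1.69, 0.51, 1.77, 0],
    [1, -2.03, 0.61, 2.12, 0],
    [1, -2.37, 0.71, 2.47, 0],
    [1, -2.71, 0.81, 2.83, 0]
  ]
}}

```text
time_s: 5.15
ee_pos: [0.4838, -0.1879, 0.1627]
eef_rot: [3.142, -0.0, 2.85]
force: [2.1, -0.6, -1.0]
grip_width: 0.0235
grip_force: 24.9
```

Forces are small, so I'll keep pulling.

Request:
{"name": "servo_tool", "arguments": {
  "motion": [
    [1, -0.5, 0.15, 0.53, 0],
    [1, -1.02, 0.31, 1.06, 0],
    [1, -1.69, 0.51, 1.77, 0],
    [1, -2.37, 0.71, 2.47, 0],
    [1, -3.05, 0.91, 3.18, 0],
    [1, -3.72, 1.12, 3.89, 0],
    [1, -4.4, 1.32, 4.6, 0],
    [1, -4.4, 1.32, 7, 0],
    [1, -4.4, 1.32, 9, 0],
    [1, -4.4, 1.32, 9, 0]
  ]
}}

```text
time_s: 6.4
ee_pos: [0.4401, -0.1749, 0.2536]
eef_rot: [-3.141, 0.002, 2.85]
force: [0.3, -0.3, -1.1]
grip_width: 0.0238
grip_force: 24.9
```

```bash
python3 - <<'E'
from station import ctrl
import cv2,pickle,numpy as np
o=ctrl.get_obs();d={n:ctrl.camera(n) for n in('scene','side')};d['o']=o;pickle.dump(d,open('v2.pkl','wb'));print(o['ee_pos'],o['force'])
a=d['scene']['image'];b=d['side']['image']
cv2.imwrite('pics/v2.png',np.hstack([cv2.resize(a[20:220,160:360],None,fx=2,fy=2),cv2.resize(b[220:420,130:330],None,fx=2,fy=2)])[:,:,::-1])
E
```

```text
[ 0.44014847 -0.174904    0.25360598] [ 0.31775842 -0.26458126 -1.14758763]
```

View pics/v2.png

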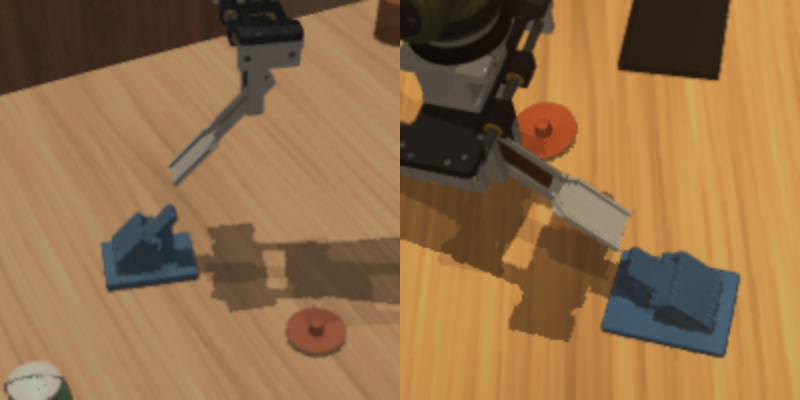

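```bash
python3 - <<'E'
import pickle,numpy as np
from h import *
np.set_printoptions(precision=3,suppress=True)
d=pickle.load(open('v1.pkl','rb'))
for n,p,z in(('incense',(318,186),.015),('tin',(375,335),.027),('jar',(178,211),.114)):print(n,plane(d['scene'],p,z))
for n,p,z in(('incense',(202,286),.015),('tin',(244,168),.027),('jar',(357,256),.114)):print(n,plane(d['side'],p,z))
d=pickle.load(open('v2.pkl','rb'))
print('tip',tri(ray(d['scene'],(160+174/2,20+175/2)),ray(d['side'],(130+(621-400)/2,220+228/2))))
E
```

```text
incense [0.443 0.017 0.015]
tin [0.555 0.414 0.027]
jar [0.803 0.01  0.114]
incense [0.439 0.001 0.015]
tin [0.553 0.405 0.027]
jar [ 0.798 -0.015  0.114]
tip (array([ 0.536, -0.202,  0.15 ]), np.float64(0.0020923012861660388))
```

The shoehorn is out and still at 45°, with its tip at (0.536, -0.202, 0.150). The gripper can only yaw, so I'll carry it to free shelf space in front of the tray. There I'll lower the tip so the shoehorn pivots level in the fingers, then regrip it at its middle.

Request:
{"name": "servo_tool", "arguments": {
  "motion": [
    [1, -0.5, 3, 0.5, -5],
    [1, -1, 8, 0.5, -14],
    [1, -1.5, 13, 0.5, -23],
    [1, -2, 18, 0.5, -32],
    [1, -2.5, 23, 0.5, -41],
    [1, -3, 28, 0.5, -50],
    [1, -3.5, 33, 0.5, -59],
    [1, -4, 38, 0.5, -66],
    [1, -4, 42, 0, -72],
    [1, -4, 44.5, -3, -73.3],
    [1, -4, 44.5, -6, -73.3],
    [1, -4, 44.5, -9, -73.3],
    [1, -4, 44.5, -11.5, -73.3],
    [1, -4, 44.5, -12.5, -73.3],
    [1, -4, 44.5, -12.5, -73.3]
  ]
}}

```text
time_s: 8.38
ee_pos: [0.3998, 0.27, 0.1271]
eef_rot: [-3.14, 0.001, 1.571]
force: [0.1, -0.6, -0.7]
grip_width: 0.024
grip_force: 24.9
```

```bash
python3 - <<'E'
from station import ctrl
import cv2,pickle,numpy as np
d={n:ctrl.camera(n) for n in('scene','side')}
a=d['scene']['image'];b=d['side']['image']
cv2.imwrite('pics/v3.png',np.hstack([cv2.resize(a[120:320,280:480],None,fx=2,fy=2),cv2.resize(b[90:290,100:300],None,fx=2,fy=2)])[:,:,::-1])
E
```

```text
(no output)
```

View pics/v3.png

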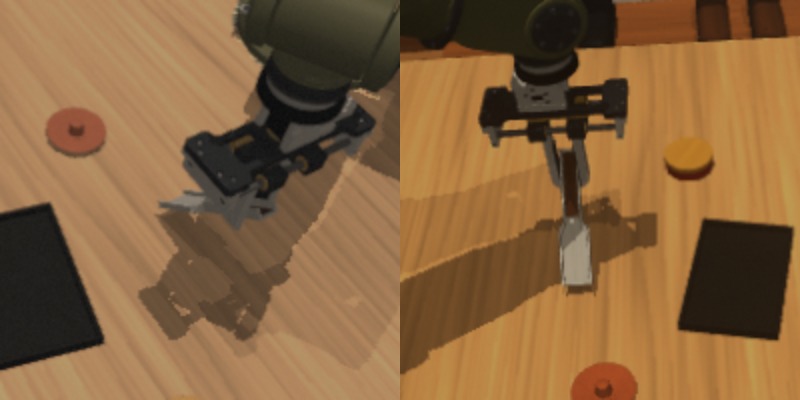

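The tip points along -y, clear of the tray and the incense holder. I'll lower it along the pivot arc.

Request:
{"name": "servo_tool", "arguments": {
  "motion": [
    [1, 0, 0, -1, 0],
    [1, 0, 0, -1.7, 0],
    [1, 0, 0.4, -2.2, 0],
    [1, 0, 0.8, -2.7, 0],
    [1, 0, 1.3, -3.2, 0],
    [1, 0, 1.7, -3.7, 0],
    [1, 0, 2.1, -4.2, 0],
    [1, 0, 2.4, -4.7, 0],
    [1, 0, 2.7, -5.2, 0]
  ]
}}

```text
time_s: 9.6
ee_pos: [0.4002, 0.2975, 0.0753]
eef_rot: [3.141, -0.0, 1.571]
force: [-1.3, 1.7, 2.3]
grip_width: 0.0239
grip_force: 25.0
```

Request:
{"name": "servo_tool", "arguments": {
  "motion": [
    [1, 0, 0.3, -0.5, 0],
    [1, 0, 0.5, -1, 0],
    [1, 0, 0.7, -1.5, 0],
    [1, 0, 0.9, -2, 0],
    [1, 0, 1.1, -2.5, 0],
    [1, 0, 1.2, -3, 0],
    [1, 0, 1.3, -3.5, 0],
    [1, 0, 1.4, -4, 0],
    [1, 0, 1.4, -4.4, 0],
    [1, 0, 1.4, -4.8, 0],
    [1, 0, 1.4, -5.0, 0]
  ]
}}

```text
time_s: 10.98
ee_pos: [0.4, 0.3111, 0.0253]
eef_rot: [-3.141, 0.0, 1.571]
force: [0.4, 0.9, 1.6]
grip_width: 0.0237
grip_force: 25.0
```

```bash
python3 - <<'E'
from station import ctrl
import cv2,pickle,numpy as np
d={n:ctrl.camera(n) for n in('scene','side')};pickle.dump(d,open('v4.pkl','wb'))
a=d['scene']['image'];b=d['side']['image']
cv2.imwrite('pics/v4.png',np.hstack([cv2.resize(a[180:330,340:490],None,fx=2.67,fy=2.67),cv2.resize(b[120:270,130:280],None,fx=2.67,fy=2.67)])[:,:,::-1][:,:800])
E
```

```text
(no output)
```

View pics/v4.png

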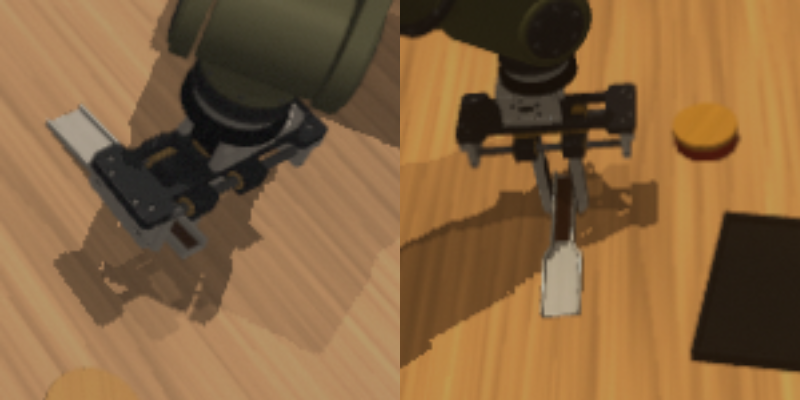

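It lies almost flat, hollow up, with the blade tip at about (191,238) in the side view. I'll release it and measure again for the middle grip.

Request:
{"name": "servo_tool", "arguments": {
  "motion": [
    [0.7, 0, 0, 0, 0],
    [0.65, 0, 0, 0, 0],
    [0.5, 0, 0, 0, 0],
    [0.4, 0, 0, 0, 0],
    [0.4, 0, 0, 6, 0],
    [0.4, 0, -5, 12, 0],
    [0.4, 0, -5, 15, 0],
    [0.4, 0, -5, 15, 0]
  ]
}}

```text
time_s: 12.08
ee_pos: [0.4012, 0.2612, 0.1785]
eef_rot: [3.137, -0.003, 1.57]
force: [0.1, -0.3, -0.4]
grip_width: 0.056
grip_force: 0.0
```

```bash
python3 - <<'E'
from station import ctrl
import cv2,pickle,numpy as np
o=ctrl.get_obs();c=ctrl.camera('wrist');pickle.dump((o,c),open('w2.pkl','wb'));print(o['ee_pos'])
cv2.imwrite('pics/w2.png',c['image'][:,:,::-1])
E
```

```text
[0.40120084 0.26120145 0.17850255]
```

View pics/w2.png

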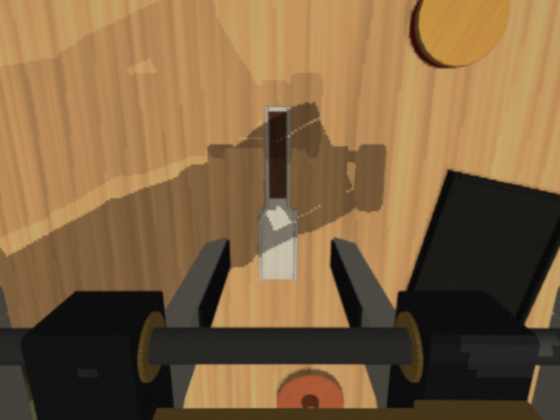

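The shoehorn lies flat: handle end at (278,108), blade tip at (278,279), shoulder at about (277,207).

```bash
python3 - <<'E'
import pickle,numpy as np
from h import *
from scipy.spatial.transform import Rotation as R
np.set_printoptions(precision=4,suppress=True)
o,c=pickle.load(open('w2.pkl','rb'))
W=np.eye(4);W[:3,:3]=R.from_euler('xyz',o['eef_rot']).as_matrix();W[:3,3]=o['ee_pos'];T=W@c['hand_eye']
e=plane(c,(278,107.5),.013,T);t=plane(c,(278,279.5),.004,T)
print(e,t,np.linalg.norm((e-t)[:2]),'mid',(e+t)/2,'shoulder',plane(c,(277,205),.012,T),o['ee_pos'])
E
```

```text
[0.4012 0.3425 0.013 ] [0.4009 0.165  0.004 ] 0.17748547410054347 mid [0.4011 0.2537 0.0085] shoulder [0.4001 0.25   0.012 ] [0.4012 0.2612 0.1785]
```

Request:
{"name": "servo_tool", "arguments": {
  "motion": [
    [0.4, 0, 0, -4, 0],
    [0.4, 0, 0, -8, 0],
    [0.4, 0, 0, -12, 0],
    [0.4, 0, 0, -14, 0],
    [0.4, 0, 0, -15, 0],
    [0.4, 0, 0, -15.7, 0],
    [0.5, 0, 0, -15.7, 0],
    [0.6, 0, 0, -15.7, 0],
    [0.7, 0, 0, -15.7, 0],
    [0.75, 0, 0, -15.7, 0],
    [1, 0, 0, -15.7, 0],
    [1, 0, 0, -15.7, 0],
    [1, 0, 0, -15.7, 0],
    [1, 0, 0, -15.7, 0]
  ],
  "squeeze": 27
}}

```text
time_s: 13.88
ee_pos: [0.4003, 0.2614, 0.0191]
eef_rot: [3.141, -0.001, 1.571]
force: [-1.4, -0.1, 6.1]
grip_width: 0.0237
grip_force: 27.6
```

Request:
{"name": "servo_tool", "arguments": {
  "motion": [
    [1, 0, 0, 0.5, 0],
    [1, 0, 0, 1.5, 0],
    [1, 0, 0, 3.5, 0],
    [1, 0, 0, 6, 0],
    [1, 0, 0, 9, 0],
    [1, 0, 0, 12, 0],
    [1, 2, -0.7, 15, 0],
    [1, 5, -1.8, 16, 0],
    [1, 8, -3, 16, 0],
    [1, 11, -4.1, 16, 0],
    [1, 14, -5.2, 16, 0],
    [1, 17, -6.3, 16, 0],
    [1, 19.5, -7.2, 16, 0],
    [1, 21, -7.8, 16, 0],
    [1, 21.3, -7.9, 16, 0],
    [1, 21.3, -7.9, 16, 0],
    [1, 21.3, -7.9, 16, 0],
    [1, 21.3, -7.9, 16, 0]
  ]
}}

```text
time_s: 16.12
ee_pos: [0.6128, 0.1825, 0.1788]
eef_rot: [3.141, -0.0, 1.571]
force: [0.1, 0.3, -0.7]
grip_width: 0.0239
grip_force: 27.0
```

```bash
python3 - <<'E'
from station import ctrl
import cv2,pickle,numpy as np
d={n:ctrl.camera(n) for n in('scene','side')};print(ctrl.get_obs()['ee_pos'])
pickle.dump(d,open('v5.pkl','wb'))
a=d['scene']['image'];b=d['side']['image']
cv2.imwrite('pics/v5.png',np.hstack([cv2.resize(a[110:310,160:360],None,fx=2,fy=2),cv2.resize(b[100:300,170:370],None,fx=2,fy=2)])[:,:,::-1])
E
```

```text
[0.61289664 0.18237136 0.17873655]
```

View pics/v5.png

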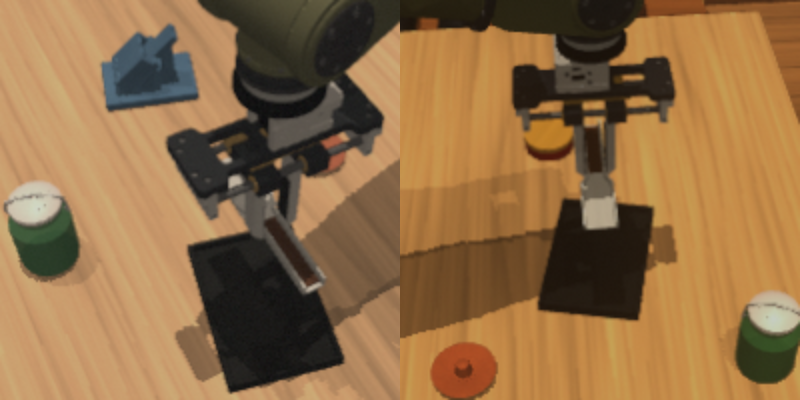

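The shoehorn is held over the tray. Its blade tip is at (270.5,213) in the side view and its handle end at (315,253) in the scene view. I'll check that it's level.

```bash
python3 - <<'E'
import pickle,numpy as np
from h import *
d=pickle.load(open('v5.pkl','rb'))
for n,p in(('side',(270,213)),('scene',(315.5,254))):
    o,v=ray(d[n],p);print(n,np.round(o+v*(.613-o[0])/v[0],3)); 
    for y in (.086,.266): print('  at y',y,np.round(o+v*(y-o[1])/v[1],3))
E
```

```text
side [0.613 0.119 0.129]
  at y 0.086 [0.611 0.086 0.165]
  at y 0.266 [ 0.62   0.266 -0.03 ]
scene [0.613 0.262 0.156]
  at y 0.086 [ 0.471  0.086 -0.203]
  at y 0.266 [0.617 0.266 0.165]
```

Both ends are at about 0.16 m, so it is level and centred. I'll hand it in.

```bash
python3 -c "
from station import ctrl
print(ctrl.hand_in())"
```

```text
the job is handed in; nothing more can be done
None
```

I handed the job in with the shoehorn held still at 27 N, level and hollow side up, about 16 cm above the shelf over the tray's centre. The stand, tray and other items looked undisturbed in the last pictures, and no verdict was returned.

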